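# Slide the dissecting board out over the shelf end

### The arm

A 6-joint arm with a two-finger parallel gripper is mounted at the origin on the work surface. World frame = base frame: x ahead of the robot, y to its left, z up, the work surface at z = 0. Lengths are in m, angles in rad, forces in N, time in s.
With the tool pointing down it reaches from about 0.325 to 0.775 m from the base axis. Payload 9.3 kg.
Tool frame: the origin (TCP) lies between the finger pads; the fingertips stand 22 mm ahead of it and the grasp point (between the pads) lies 3 mm ahead of it (bot.tip_reach is the z of the fingertips in the tool frame, in m); z points along the fingers, y is the direction in which the jaws open and shut (so a half turn about z gives the same grasp; the last joint's range is limited). The gripper opens to 85 mm and grips with 20 to 120 N. Pads are 22 mm wide; open, the fingers measure 114 mm over their backs; the gripper's body (76 mm by 85 mm) begins 54 mm behind the grasp point. The pads swing forward as they close: fully open they stand 13 mm farther back than shut.
Start: joints at [-1.394, 0.259, 0.021, 1.334, 0, 1.418], TCP at [0.178, -0.52, 0.253] pointing down, gripper open.
Joint ranges: [-3.04, 3.04], [-0.91, 1.82], [-1.04, 1.36], [-1.92, 1.95], [-1.52, 1.45], [-3.14, 3.14]. Speed limits (rad/s): [2.22, 2.22, 2.79, 3.14, 3.14, 3.14].

### API

Orientations are given as a 3x3 rotation matrix whose columns are the frame's x, y, z axes.
In Python, from plant import bot, viewer, finder gives the robot as it stands. The module is installed in compiled form; this text tells all that it offers.
- The arm moves only by the tool move_arm, never from a script. Its argument "plan" is text: rows parted by semicolons, each of 5 numbers parted by spaces: the closure, from 0 (fully open) to 1 (shut), then the shift along the tool's x, y, z in mm, then the turn about the tool's z in degrees. In form: grip tx ty tz yaw; .... A call has 1 to 8 rows; each row is the pose to reach, as a shift and turn from the pose measured when the call began, along the tool's axes at that moment; what a row does not reach only later rows make up. A row lasts 1/12 s, in which the tool goes at most 41.7 mm and 7.16 degrees, less where a joint would pass 70% of its speed; a pose out of reach is approached as far as the arm can. A call with a gripper value outside its range is refused whole. The fingers move at their own pace and stop on an object; "squeeze" is the grip in N (left out, the last holds). Time passes only in rows, so rows that repeat a pose let the fingers close. It gives the time, the measured TCP pose, the force and the opening at its end, in the units of the state.
- bot.read_state(): the state, without advancing time (a new reading comes with each control period).
- viewer.capture(name): name is "side" or "top"; returns the picture (400x640x3 uint8, red, green, blue); there is no depth.
- viewer.get_calibration(name): a dict with "vertical_fov" (degrees; the focal length in pixels is half the picture's height over the tangent of half this angle, whatever the lens; pixels are square), "cx", "cy" (the principal point, pixels), "D" ([k1, k2, p1, p2, k3] as OpenCV has them; the pictures are not rectified), "cam_to_world" (4x4, takes a point from camera to world coordinates). Camera axes: x right, y down, z forward; pixel columns grow to the right and rows downward; lengths in m; the calibration is good to about 2 mm. A picture is of the moment at which its call begins. get_calibration takes no time and is no camera call.
- bot.finish_job(): hands the job in, once; it reports no verdict.
Trained networks look in the newest picture that a camera, given by its name, has taken for a name from the list of things; names that differ only in an ending like _2 or _b are one class to them, and where a whole thing is asked for, a point or a joint stands for the part that bears it (a point fixed in the world has none). Each returns a list of dicts, best first, with "p" (0 to 1); they miss things now and then, are a little off and sometimes report something else, mostly with a low value. They report only what shows in the picture. A call takes as long as a camera call. They do not tell look-alikes from the thing itself.
- finder.boxes_of(query, camera): "rect" ([left, top, right, bottom] in pixels, round what is visible of it).
- finder.tip_of(query, camera): "position" ([column, row] in pixels: a listed point, or the origin of a listed thing).
The state is a dict: "time": time; "joint_positions": joint angles; "qd": joint speeds; "effort": joint torques, N m; "position": TCP position; "tcp_rot": TCP orientation; "force": force on the tool from outside, world axes, zero at the start; "wrist_torque": the same for the moment, N m; "width": opening from 0.0 (shut) to 1.0 (fully open).
Only numpy, scipy, OpenCV 4.12 (cv2) and the standard library are available. Lean on these libraries where they do the work, as an engineer would, in place of code of your own. Each camera call takes 0.05 s, during which the arm holds its last target.

### The job

The thin white dissecting board lies flat on the low oak shelf, where nobody in gloves can get hold of it. With the fingertips, push it along the shelf and out over the end it lies nearest to, until about a third of its length (50 mm) overhangs and its edge can be taken, and leave it there lying flat and square to the shelf. Do not pinch or lift it or let it hang over the shelf's front edge, and leave the spot plate and everything else where it stands.

Things in the scene. Friction and masses are not known exactly. Their poses are not given: they have to be found in the camera images.
- ledge: low oak shelf fixed on the bench, 230 mm deep (x), 500 mm long (y), flat top 100 mm above the bench. Origin: centre of its underside, at bench height; x points to its back (away from the robot), y along it, z up: the top's ends are at y = -250 and +250 mm, its front edge at x = -115 mm. Ends and front are open; a 22 mm high lip runs along the back (x 103 to 115 mm). Turned up to 13 degrees
- board: thin plain white plastic dissecting board, 150 mm long (y), 110 mm wide (x), 6 mm thick, about 0.1 kg, loose, slides easily (about 1 N). Origin: centre of its underside. Lies flat on the front part of one half of the shelf top, lengthways along it, up to 9 degrees askew, its outer end about 20 to 70 mm short of the shelf end. With 50 mm overhanging, its centre is 225 mm along from the shelf's centre
- spot_plate: white porcelain spot plate with twelve round wells, 115 mm (its y) by 90 mm (its x) by 14 mm, loose, about 0.26 kg. Origin at the centre of its underside. It lies on the front part of the other half of the shelf top, at least 60 mm of bare shelf between it and the board; not to be moved
- jar: small glass jar with a white cap, 36 mm across, 48 mm high, standing at the back of the shelf top. Origin at the centre of its underside; not to be moved
- dropper: small brown dropper bottle, 31 mm across, 60 mm high with its rubber teat, standing at the back of the shelf top. Origin at the centre of its underside; not to be moved
- rack_a: blue test-tube rack with glass tubes, 70 by 240 mm, 127 mm high over the tubes, on the bench at the right. Origin at the centre of its underside; not to be moved
- rack_b: the same kind of blue test-tube rack with tubes, on the bench at the left. Origin at the centre of its underside; not to be moved
Not all that is in view belongs to the job. Several things have the shape of the board; the one meant has the colours described above.

How it is judged:
At the end, for the whole second after the job is handed in: the board rests flat on the shelf top (within 4 mm), its outer end 35 to 65 mm beyond the shelf end it lay nearest to (centre 210 to 240 mm along from the shelf's centre), square within 0.12 rad, not over the front edge (centre at most 62 mm before the shelf's middle line) ((y of board in the frame of ledge between 0.21 and 0.24 m or y of board in the frame of ledge between -0.24 and -0.21 m) and x of board in the frame of ledge above -0.062 m and angle between the y axis of board and the y axis of ledge, either way round below 0.12 rad and z of board in the frame of ledge between 0.096 and 0.103 m and angle between board's own z axis and vertical below 0.04 rad and linear speed of board below 0.01 m/s); the robot touches nothing.
It fails at once if the board is lifted more than 12 mm off the shelf (z of board in the frame of ledge above 0.112 m).
It fails at once if the board tips over or falls off the shelf (angle between board's own z axis and vertical above 0.25 rad or z of board in the frame of ledge below 0.08 m).
It fails at once if the spot plate is moved more than 8 mm (distance of spot_plate from where it was at the start of the episode above 0.008 m).
It fails at once if the jar, dropper bottle or a rack is moved more than 12 mm (distance of any of jar, dropper, rack_a, rack_b from where it was at the start of the episode above 0.012 m).
It also fails if it takes over 32 s, if anything falls off the work surface, if the arm or the gripper's body presses on something with over 40 N, if the wrist force passes 120 N, or if a joint passes its speed limit or range.

## Working session

There is one attempt and no reset: what is moved stays moved. The work goes in short steps, Python scripts to look and compute and a tool call to move; the robot and the scene stay as the last step left them, time stands still between calls to the robot, and variables do not carry over. Pictures are saved under pics/ and viewed, and the job is handed in when it is done.

Besides the shell and the picture viewer there is one more tool, called after "Emit:" as a command line: name --argument value ..., lists and objects as JSON in quotes. move_arm: Moves the arm, as the interface text tells. Its arguments: {"type":"object","properties":{"plan":{"type":"string"},"squeeze":{"type":"number"}},"required":["plan"]}

```bash
mkdir -p pics; cat > h.py <<'E'
import numpy as np, cv2
from plant import bot, viewer, finder
def cal(n):
    c=viewer.get_calibration(n); f=200/np.tan(np.radians(c["vertical_fov"])/2)
    return np.array([[f,0,c["cx"]],[0,f,c["cy"]],[0,0,1]]),np.array(c["D"],float),np.array(c["cam_to_world"])
def toz(n,uv,z):
    K,D,T=cal(n); p=cv2.undistortPoints(np.array(uv,float).reshape(-1,1,2),K,D).reshape(-1,2)
    d=np.c_[p,np.ones(len(p))]@T[:3,:3].T; o=T[:3,3]
    return o+d*((z-o[2])/d[:,2])[:,None]
def proj(n,P):
    K,D,T=cal(n); W=np.linalg.inv(T)
    return cv2.projectPoints(np.array(P,float).reshape(-1,1,3),cv2.Rodrigues(W[:3,:3])[0],W[:3,3],K,D)[0].reshape(-1,2)
def shot(n,f):
    im=viewer.capture(n); cv2.imwrite("pics/"+f,im[:,:,::-1]); return im
E
python3 - <<'E'
from h import *
for n in("top","side"):
    shot(n,n+"0.png"); print(n,np.round(cal(n)[2],3).tolist())
    for q in("board","ledge","spot_plate"): print(q,[(np.round(d["rect"]).tolist(),round(d["p"],2)) for d in finder.boxes_of(q,n)],[(np.round(d["position"]).tolist(),round(d["p"],2)) for d in finder.tip_of(q,n)])
s=bot.read_state();print(s["time"],s["position"],s["tcp_rot"],bot.tip_reach)
E
```

```text
top [[-0.029, -0.99, 0.135, 0.379], [-1.0, 0.028, -0.004, -0.004], [-0.0, -0.135, -0.991, 1.185], [0.0, 0.0, 0.0, 1.0]]
board [([363.0, 223.0, 420.0, 284.0], 0.94), ([447.0, 244.0, 495.0, 281.0], 0.89), ([337.0, 160.0, 394.0, 205.0], 0.86), ([415.0, 104.0, 470.0, 162.0], 0.62)] [([446.0, 131.0], 0.91), ([366.0, 180.0], 0.83), ([467.0, 262.0], 0.65), ([392.0, 254.0], 0.56)]
ledge [([226.0, 121.0, 412.0, 240.0], 0.67)] [([320.0, 184.0], 0.56)]
spot_plate [([249.0, 182.0, 296.0, 227.0], 0.91)] [([275.0, 203.0], 0.76), ([268.0, 169.0], 0.68)]
side [[-0.964, -0.145, 0.224, 0.253], [-0.267, 0.522, -0.81, 1.078], [0.0, -0.841, -0.541, 0.796], [0.0, 0.0, 0.0, 1.0]]
board [([389.0, 153.0, 423.0, 180.0], 0.95), ([306.0, 160.0, 348.0, 190.0], 0.7), ([368.0, 184.0, 416.0, 210.0], 0.58), ([281.0, 148.0, 314.0, 158.0], 0.46)] [([393.0, 197.0], 0.78), ([407.0, 164.0], 0.77), ([326.0, 176.0], 0.64), ([299.0, 157.0], 0.46)]
ledge [([259.0, 153.0, 352.0, 272.0], 0.66), ([285.0, 154.0, 298.0, 170.0], 0.34)] [([311.0, 222.0], 0.71)]
spot_plate [([302.0, 210.0, 338.0, 233.0], 0.75)] [([318.0, 223.0], 0.71)]
0.7 [ 0.17813227 -0.52033714  0.25329945] [[ 9.46100380e-01  3.23873542e-01  1.18872998e-05]
 [ 3.23873542e-01 -9.46100379e-01 -2.77269068e-05]
 [ 2.26656737e-06  3.00824189e-05 -1.00000000e+00]] 0.022
```

View pics/top0.png

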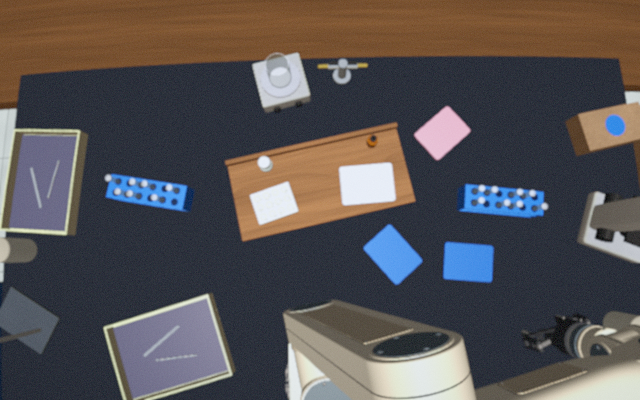

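View pics/side0.png

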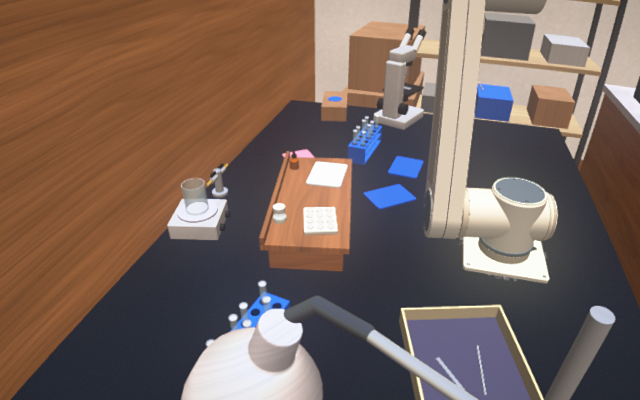

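Candidates for the board in the top view are white on the shelf (367,184), blue (392,254), blue (468,262) and pink (442,133). The spot plate at (274,203) is also white but has wells. I choose the white one at (367,184), whose nearest shelf end is the right one in the picture (world -y). Next I take a close crop and measure.

```bash
cat >> h.py <<'E'
def white(im,box):
    x0,y0,x1,y1=box; c=im[y0:y1,x0:x1].astype(int)
    m=((c.min(2)>150)&(c.max(2)-c.min(2)<60)).astype(np.uint8)
    n,l,s,ce=cv2.connectedComponentsWithStats(m); k=1+np.argmax(s[1:,4])
    m=(l==k).astype(np.uint8)
    ct=max(cv2.findContours(m,cv2.RETR_EXTERNAL,cv2.CHAIN_APPROX_NONE)[0],key=cv2.contourArea).reshape(-1,2)+[x0,y0]
    return ct
def rect(ct,n,z):
    P=toz(n,ct,z)[:,:2]; r=cv2.minAreaRect((P*1000).astype(np.float32)); return r,cv2.boxPoints(r)
E
python3 - <<'E'
from h import *
im=cv2.imread("pics/top0.png")[:,:,::-1].copy()
ct=white(im,(325,150,410,215)); print("board",rect(ct,"top",.106))
ct2=white(im,(240,175,305,232)); print("plate",rect(ct2,"top",.114))
c=im[110:250,215:425].astype(int)
m=((c[:,:,0]-c[:,:,2]>35)|(c.min(2)>150)).astype(np.uint8)
n,l,s,_=cv2.connectedComponentsWithStats(m);k=1+np.argmax(s[1:,4]);m=(l==k).astype(np.uint8)
ct3=max(cv2.findContours(m,cv2.RETR_EXTERNAL,cv2.CHAIN_APPROX_NONE)[0],key=cv2.contourArea).reshape(-1,2)+[215,110]
print("ledge",rect(ct3,"top",.1))
v=cv2.resize(im[100:260,210:430],None,fx=3.5,fy=3.5,interpolation=cv2.INTER_CUBIC)
for q in(ct,ct2,ct3):
    cv2.polylines(v,[((q-[210,100]+.5)*3.5).astype(int)],True,(0,255,0),1)
cv2.imwrite("pics/crop0.png",v[:,:,::-1])
for q in("jar","dropper","rack_a"): print(q,[(np.round(d["rect"]).tolist(),round(d["p"],2)) for d in finder.boxes_of(q,"top")])
E
```

```text
board (((566.8192749023438, -124.89631652832031), (115.07112121582031, 155.4818572998047), 3.199800968170166), array([[ 505.03406 ,  -50.48811 ],
       [ 513.71277 , -205.72757 ],
       [ 628.6045  , -199.30452 ],
       [ 619.9258  ,  -44.065063]], dtype=float32))
plate (((518.2026977539062, 138.3653564453125), (93.19697570800781, 117.88752746582031), 18.165836334228516), array([[455.54996 , 179.8433  ],
       [492.3036  ,  67.83152 ],
       [580.85547 ,  96.887405],
       [544.1018  , 208.8992  ]], dtype=float32))
ledge (((580.78515625, 6.8414306640625), (241.3904266357422, 511.63372802734375), 11.346352577209473), array([[ 412.11954,  233.91307],
       [ 512.77814, -267.72122],
       [ 749.4508 , -220.23021],
       [ 648.7922 ,  281.40408]], dtype=float32))
jar [([260.0, 159.0, 274.0, 172.0], 0.75)]
dropper [([365.0, 137.0, 381.0, 146.0], 0.42)]
rack_a [([456.0, 186.0, 548.0, 220.0], 0.82), ([105.0, 178.0, 195.0, 210.0], 0.68)]
```

View pics/crop0.png

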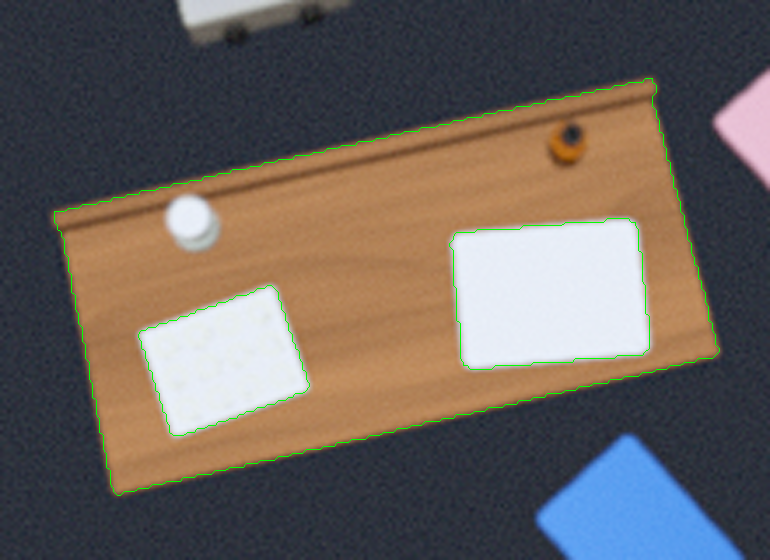

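```bash
cat >> h.py <<'E'
LC=np.array([.5808,.0068]);LA=np.radians(11.35)
def L2W(p):
    p=np.atleast_2d(np.array(p,float));c,s=np.cos(LA),np.sin(LA)
    return np.c_[LC[0]+c*p[:,0]-s*p[:,1],LC[1]+s*p[:,0]+c*p[:,1],p[:,2]]
def W2L(p):
    d=np.atleast_2d(p)[:,:2]-LC;c,s=np.cos(LA),np.sin(LA)
    return np.c_[c*d[:,0]+s*d[:,1],-s*d[:,0]+c*d[:,1]]
E
python3 - <<'E'
from h import *
for n,(x0,y0,x1,y1),f in(("top",(210,100,430,260),3.5),("side",(250,140,370,280),4)):
    im=cv2.imread(f"pics/{n}0.png")
    v=cv2.resize(im[y0:y1,x0:x1],None,fx=f,fy=f,interpolation=cv2.INTER_CUBIC)
    for Q in([[-.115,-.25,.1],[-.115,.25,.1],[.103,.25,.1],[.103,-.25,.1]],[[.103,-.25,.122],[.103,.25,.122],[.115,.25,.122],[.115,-.25,.122]],[[-.115,-.25,0],[-.115,.25,0],[.115,.25,0],[.115,-.25,0]]):
        p=proj(n,L2W(Q)); cv2.polylines(v,[((p-[x0,y0]+.5)*f).astype(int)],True,(0,255,0),1)
    cv2.imwrite(f"pics/ov_{n}.png",v)
im=cv2.imread("pics/top0.png")[:,:,::-1].copy()
print(W2L(rect(white(im,(325,150,410,215)),"top",.106)[1]/1000),W2L(rect(white(im,(240,175,305,232)),"top",.114)[1]/1000))
E
```

```text
[[-0.08555864 -0.04125686]
 [-0.10760104 -0.19516833]
 [ 0.00630783 -0.2114818 ]
 [ 0.02835029 -0.05757034]] [[-0.08874533  0.19430859]
 [-0.07475461  0.0772542 ]
 [ 0.01778377  0.08831467]
 [ 0.00379302  0.20536907]]
```

View pics/ov_top.png

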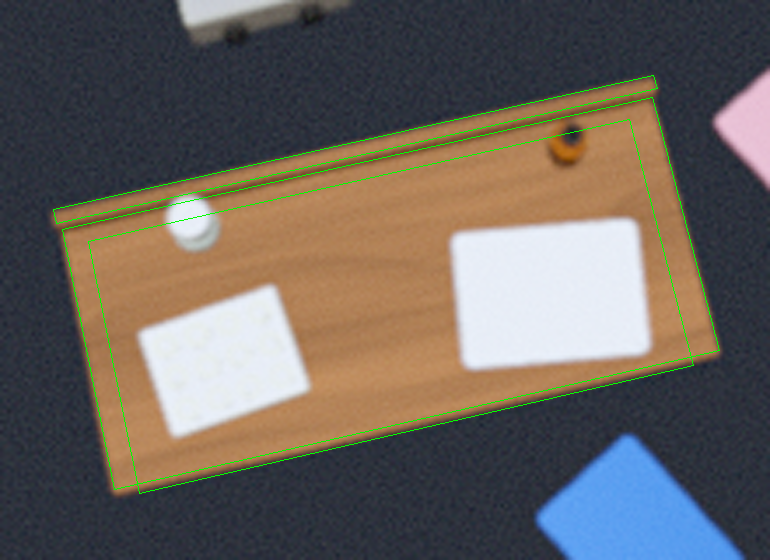

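View pics/ov_side.png

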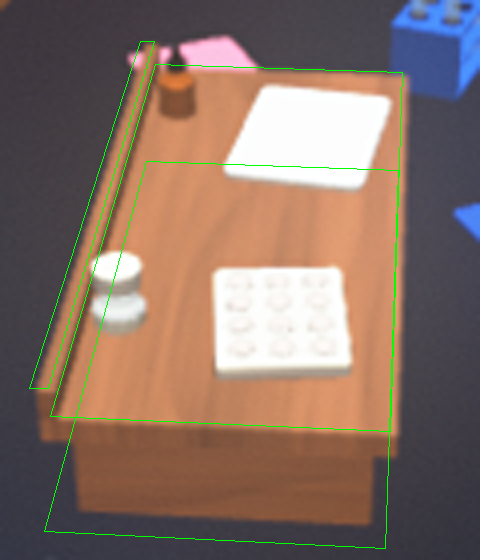

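```bash
sed -i 's/LC=np.array(\[.5808,.0068\])/LC=np.array([.578,.0063])/' h.py; cat >> h.py <<'E'
def go(lp,z):
    s=bot.read_state();R=np.array(s["tcp_rot"]);p=np.array(s["position"])
    t=L2W([[lp[0],lp[1],z]])[0]; yd=np.array([np.cos(LA),np.sin(LA),0])
    b=R.T@yd; print("t",round(s["time"],2),"ledge",np.round(W2L(p[None])[0]*1000,1),"z",round(p[2]*1000,1),"shift",np.round(R.T@(t-p)*1000,1),"yaw",round(np.degrees(np.arctan2(-b[0],b[1])),2),"F",np.round(s["force"],1),"w",round(s["width"],3))
E
python3 -c "
from h import *
go((-.037,.018),.22)"
```

```text
t 0.85 ledge [-495.7 -437.6] z 253.3 shift [ 514.6 -391.5   33.3] yaw -82.45 F [-0.3 -0.1  0.3] w 0.996
```

Emit:
move_arm --plan "0.5 30 -23 0 -6; 0.5 61 -46 0 -12; 0.5 92 -70 0 -18; 0.5 123 -94 0 -24; 0.5 154 -117 0 -30; 0.5 186 -141 0 -36; 0.5 218 -165 0 -42; 0.5 250 -190 0 -48" --squeeze 20

```text
time: 1.52
position: [0.3538, -0.258, 0.2535]
tcp_rot: [[0.388, 0.922, 0.001], [0.922, -0.388, -0.001], [-0.0, 0.001, -1.0]]
force: [0.7, -1.2, -0.8]
width: 0.501
```

```bash
python3 -c "
from h import *
go((-.037,.018),.22)"
```

```text
t 1.52 ledge [-271.9 -215. ] z 253.5 shift [324.7  63.4  33.5] yaw -34.18 F [ 0.7 -1.2 -0.8] w 0.501
```

Emit:
move_arm --plan "0.5 38 8 0 -6; 0.5 78 16 0 -12; 0.5 118 24 0 -18; 0.5 158 32 0 -24; 0.5 198 40 0 -30; 0.5 238 47 0 -34.2; 0.5 278 55 15 -34.2; 0.5 310 61 28 -34.2"

```text
time: 2.18
position: [0.5317, 0.0064, 0.2257]
tcp_rot: [[-0.198, 0.98, 0.003], [0.98, 0.198, -0.001], [-0.001, 0.003, -1.0]]
force: [-0.7, -0.8, 0.5]
width: 0.499
```

```bash
python3 -c "
from h import *
go((-.037,.018),.14)
shot('top','top1.png');shot('side','side1.png')"
```

```text
t 2.18 ledge [-45.4   9.2] z 225.7 shift [ 8.9  8.2 85.7] yaw 0.1 F [-0.7 -0.8  0.5] w 0.499
```

View pics/side1.png

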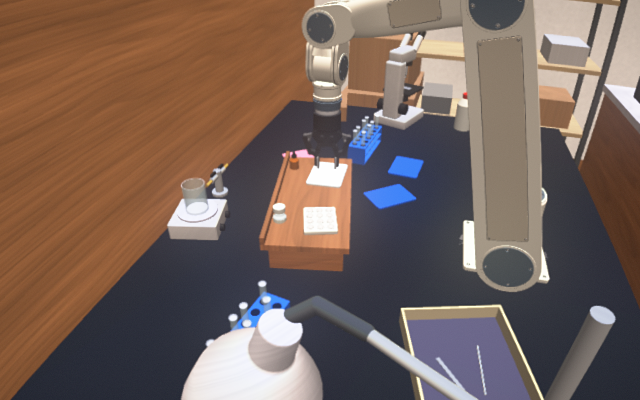

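The gripper stands above the shelf, between the board at (327,174) and the spot plate at (320,220). I lower it over the bare gap.

Emit:
move_arm --plan "0.5 5 5 25 0; 0.5 9 8 50 0; 0.5 9 8 75 0; 0.5 9 8 86 0; 0.5 9 8 90 0; 0.5 9 8 93 0; 0.5 9 8 93 0"

```text
time: 2.87
position: [0.5373, 0.0179, 0.1304]
tcp_rot: [[-0.201, 0.98, -0.002], [0.98, 0.201, 0.001], [0.001, -0.002, -1.0]]
force: [0.5, 0.1, 0.2]
width: 0.5
```

```bash
python3 -c "
from h import *
go((-.037,.018),.124)
im=shot('side','side2.png');cv2.imwrite('pics/s2c.png',cv2.resize(im[130:260,250:370,::-1],None,fx=4.5,fy=4.5,interpolation=cv2.INTER_CUBIC))"
```

```text
t 2.87 ledge [-37.6  19.4] z 130.4 shift [-1.4  0.6  6.4] yaw 0.25 F [0.5 0.1 0.2] w 0.5
```

View pics/s2c.png

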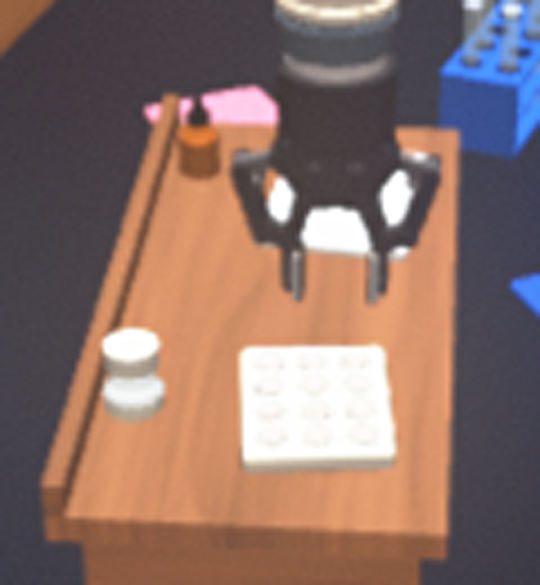

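The fingertips, at about (298,295) and (375,297) in the crop, are in the bare gap. I feel for the shelf gently.

Emit:
move_arm --plan "0.5 0 0 2 0; 0.5 0 0 4 0; 0.5 0 0 5 0; 0.5 0 0 6 0; 0.5 0 0 6 0"

```text
time: 3.33
position: [0.5375, 0.0179, 0.1248]
tcp_rot: [[-0.201, 0.98, -0.001], [0.98, 0.201, 0.001], [0.001, -0.001, -1.0]]
force: [0.1, -0.2, -0.4]
width: 0.499
```

Emit:
move_arm --plan "0.5 0 0 1 0; 0.5 0 0 2 0; 0.5 0 0 2 0; 0.5 0 0 2 0"

```text
time: 3.67
position: [0.5375, 0.0179, 0.1228]
tcp_rot: [[-0.201, 0.98, -0.001], [0.98, 0.201, 0.001], [0.001, -0.001, -1.0]]
force: [0.4, 0.6, 0.4]
width: 0.5
```

Emit:
move_arm --plan "0.5 0 0 1 0; 0.5 0 0 1 0; 0.5 0 0 1 0"

```text
time: 3.92
position: [0.5374, 0.018, 0.1217]
tcp_rot: [[-0.201, 0.98, -0.001], [0.98, 0.201, 0.001], [0.001, -0.001, -1.0]]
force: [-0.2, -0.3, -0.5]
width: 0.5
```

Emit:
move_arm --plan "0.5 0 0 1 0; 0.5 0 0 1 0; 0.5 0 0 1 0"

```text
time: 4.17
position: [0.5374, 0.018, 0.1207]
tcp_rot: [[-0.201, 0.98, -0.001], [0.98, 0.201, 0.001], [0.001, -0.001, -1.0]]
force: [0.5, -0.2, 0.7]
width: 0.506
```

Emit:
move_arm --plan "0.5 0 0 1 0; 0.5 0 0 1 0; 0.5 0 0 1 0"

```text
time: 4.42
position: [0.5375, 0.018, 0.1202]
tcp_rot: [[-0.201, 0.98, -0.001], [0.98, 0.201, 0.001], [0.001, -0.0, -1.0]]
force: [-1.5, -0.7, 5.9]
width: 0.497
```

Emit:
move_arm --plan "0.5 0 0 1 0; 0.5 0 0 1 0; 0.5 0 0 1 0"

```text
time: 4.67
position: [0.5375, 0.018, 0.1202]
tcp_rot: [[-0.201, 0.98, 0.0], [0.98, 0.201, 0.0], [0.0, 0.0, -1.0]]
force: [-4.4, 0.8, 9.5]
width: 0.497
```

The tips touch the shelf at TCP z = 0.1202. I raise 2 mm and start the push.

Emit:
move_arm --plan "0.5 0 0 -2 0; 0.5 -15 0 -2 0.2; 0.5 -30 0 -2 0.2; 0.5 -42 0 -2 0.2; 0.5 -50 0 -2 0.2; 0.5 -58 0 -2 0.2; 0.5 -66 0 -2 0.2; 0.5 -74 0 -2 0.2"

```text
time: 5.33
position: [0.5524, -0.055, 0.122]
tcp_rot: [[-0.198, 0.98, -0.0], [0.98, 0.198, 0.001], [0.001, 0.0, -1.0]]
force: [-0.5, -0.6, 0.1]
width: 0.501
```

```bash
python3 -c "
from h import *
go((-.037,-.135),.1222)
im=shot('top','top3.png');cv2.imwrite('pics/t3c.png',cv2.resize(im[100:260,260:440,::-1],None,fx=3.5,fy=3.5,interpolation=cv2.INTER_CUBIC))
im=shot('side','side3.png');cv2.imwrite('pics/s3c.png',cv2.resize(im[130:260,250:370,::-1],None,fx=4.5,fy=4.5,interpolation=cv2.INTER_CUBIC))"
```

```text
t 5.33 ledge [-37.2 -55.1] z 122.0 shift [-79.9   0.1  -0.2] yaw 0.06 F [-0.5 -0.6  0.1] w 0.501
```

View pics/t3c.png

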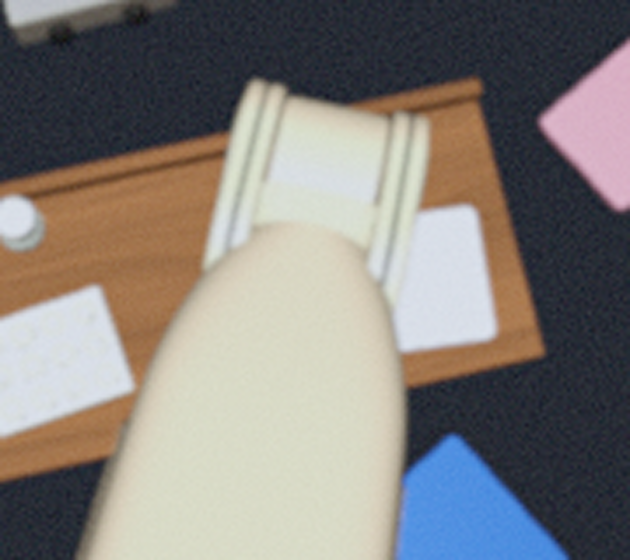

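View pics/s3c.png

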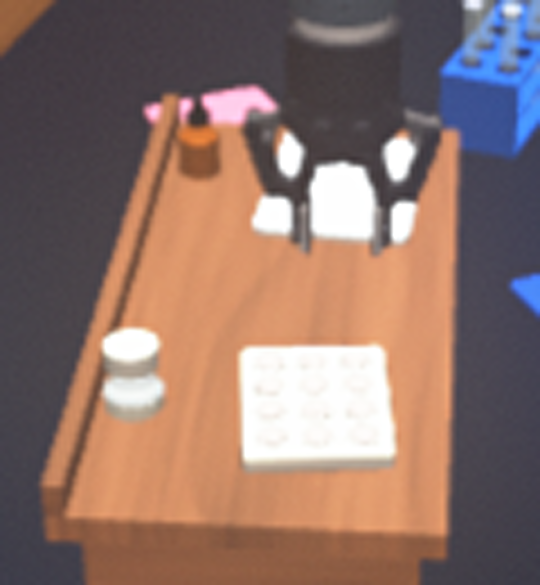

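The board now lies with its inner edge against both fingertips (crop 305,240 and 380,240) and has begun to square up. I continue the push.

Emit:
move_arm --plan "0.5 -8 0 0 0; 0.5 -16 0 0 0; 0.5 -24 0 0 0; 0.5 -32 0 0 0; 0.5 -40 0 0 0; 0.5 -48 0 0 0; 0.5 -56 0 0 0; 0.5 -63 0 0 0"

```text
time: 6.1
position: [0.5653, -0.1183, 0.122]
tcp_rot: [[-0.197, 0.98, 0.0], [0.98, 0.197, 0.0], [-0.0, 0.0, -1.0]]
force: [0.2, 1.2, 0.1]
width: 0.503
```

```bash
python3 -c "
from h import *
go((-.037,-.137),.1222)
im=shot('top','top4.png');cv2.imwrite('pics/t4c.png',cv2.resize(im[100:260,260:440,::-1],None,fx=3.5,fy=3.5,interpolation=cv2.INTER_CUBIC))
im=shot('side','side4.png');cv2.imwrite('pics/s4c.png',cv2.resize(im[130:260,250:370,::-1],None,fx=4.5,fy=4.5,interpolation=cv2.INTER_CUBIC))"
```

```text
t 6.1 ledge [ -37.  -119.6] z 122.0 shift [-17.4   0.   -0.2] yaw -0.01 F [0.2 1.2 0.1] w 0.503
```

View pics/t4c.png

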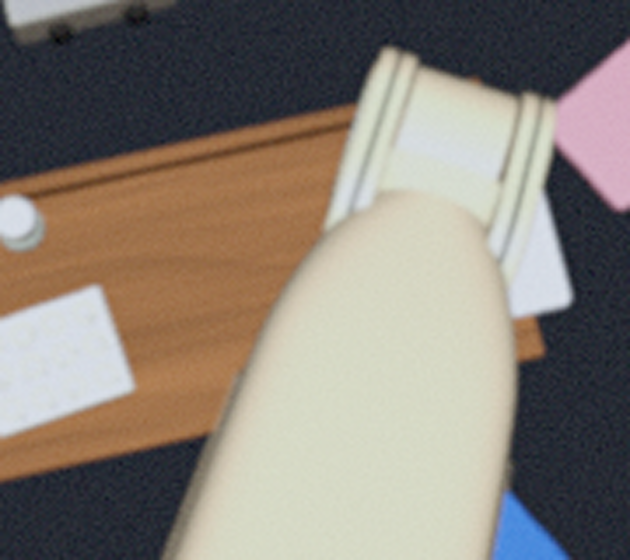

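View pics/s4c.png

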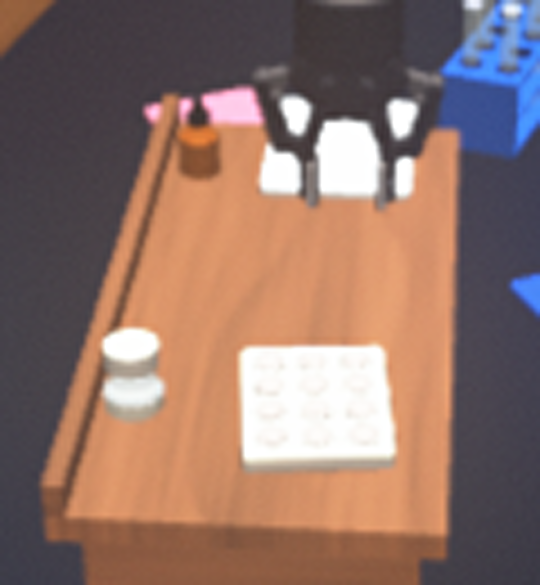

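The board is square against both tips and overhangs the end. Its outer corner is at about (572,300) in the crop, the shelf corner at (545,353). I push a little more, then back off and measure.

Emit:
move_arm --plan "0.5 -5 0 0 0; 0.5 -10 0 0 0; 0.5 -14 0 0 0; 0.5 -14 0 0 0; 0.5 10 0 0 0; 0.5 25 0 -20 0; 0.5 40 0 -60 0; 0.5 50 0 -90 0"

```text
time: 6.87
position: [0.5549, -0.0683, 0.2133]
tcp_rot: [[-0.196, 0.981, -0.0], [0.981, 0.196, -0.0], [0.0, -0.0, -1.0]]
force: [0.9, -0.1, -0.1]
width: 0.499
```

Emit:
move_arm --plan "0.5 25 -10 -20 0; 0.5 55 -20 -20 0; 0.5 90 -40 -20 0; 0.5 120 -70 -20 0; 0.5 150 -100 -20 0; 0.5 170 -130 -20 0; 0.5 180 -165 -20 0; 0.5 180 -195 -20 0"

```text
time: 7.53
position: [0.3257, 0.0712, 0.2333]
tcp_rot: [[-0.199, 0.98, -0.0], [0.98, 0.199, 0.0], [0.0, -0.0, -1.0]]
force: [-0.1, -0.5, 1.6]
width: 0.503
```

```bash
python3 - <<'E'
from h import *
go((-.037,-.137),.1222)
im=shot('top','top5.png');v=cv2.resize(im[100:260,260:440,::-1],None,fx=3.5,fy=3.5,interpolation=cv2.INTER_CUBIC)
i2=shot('side','side5.png')
ct=white(im,(340,130,445,215)); r,b=rect(ct,"top",.106)
L=W2L(b/1000);print(r[1],np.round(L*1000,1),L.mean(0)*1000)
cv2.polylines(v,[((ct-[260,100]+.5)*3.5).astype(int)],True,(0,255,0),1)
for yy in(-.25,.0):
    p=proj("top",L2W([[-.115,yy,.1],[.1,yy,.1]]));cv2.polylines(v,[((p-[260,100]+.5)*3.5).astype(int)],False,(0,0,255),1)
cv2.imwrite("pics/t5c.png",v)
cv2.imwrite('pics/s5c.png',cv2.resize(i2[130:260,250:370,::-1],None,fx=4.5,fy=4.5,interpolation=cv2.INTER_CUBIC))
E
```

```text
t 7.53 ledge [-234.6  113.3] z 233.3 shift [-250.7  197.1  111. ] yaw 0.11 F [-0.1 -0.5  1.6] w 0.503
(114.10420989990234, 152.9156036376953) [[ -82.7 -144.4]
 [ -83.  -297.3]
 [  31.1 -297.5]
 [  31.4 -144.6]] [ -25.77719122 -220.95521766]
```

View pics/t5c.png

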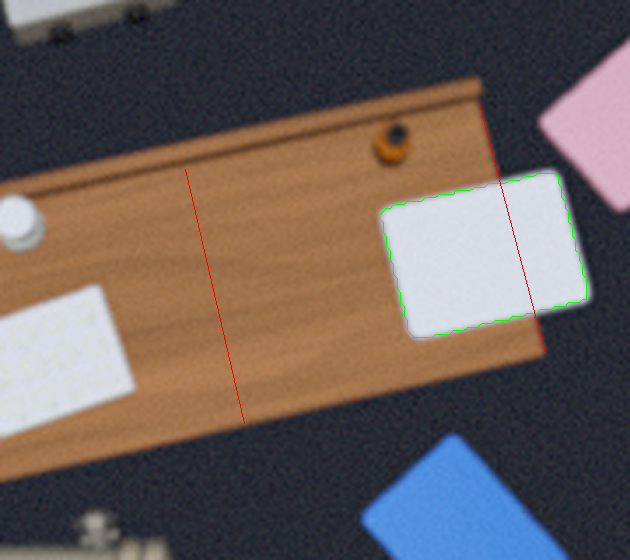

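View pics/s5c.png

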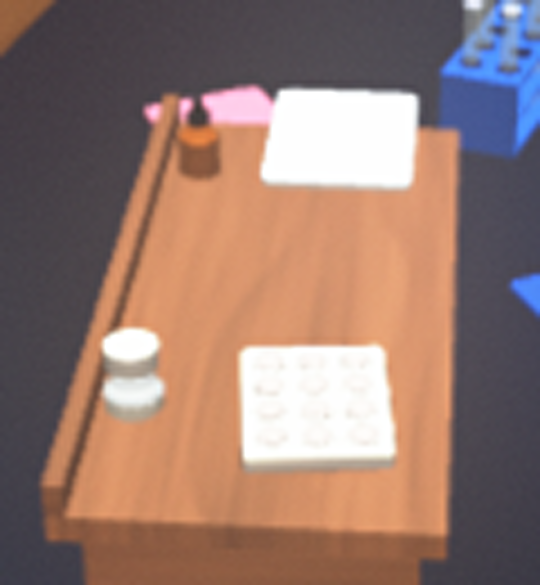

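The board is square to the shelf within about 0.1°. Its centre is 221 mm along (overhang about 46 mm) and 26 mm before the middle line. The shelf end line, drawn in red, agrees with the picture, and nothing else has moved.

```bash
python3 -c "
from h import *
print(bot.finish_job())"
```

```text
the job is handed in; nothing more can be done
None
```

I pushed the white board along the shelf with two half-closed fingertips on its inner end until it overhung the nearest end (the right-hand one), then backed the arm clear and handed the job in at about 7.7 s.

| Check on the last top picture | Measured | Allowed |
|---|---|---|
| Board centre along the shelf | 221 mm (overhang about 46 mm) | 210 to 240 mm |
| Angle to the shelf | about 0.1° | 6.9° (0.12 rad) |
| Board centre before the middle line | 26 mm | 62 mm |

- **Position:** working back from where the fingertips ended gave about 219.5 mm along, which agrees with the picture.
- **Other things on the shelf:** in the last pictures the spot plate, jar and dropper bottle show no visible movement. I judged this by eye. The arm never went near the racks.
- **Disagreement:** my first estimate of the shelf position was about 3 mm off in depth when compared with the side view. I corrected it before moving. It hardly affects how far along the board lies.
- **Fingertip height:** the half-open fingertips touched the shelf about 2 mm lower than the shut-finger reach predicted. I found the true height by pressing lightly on the bare shelf (about 10 N) before pushing.

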